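Wind the sculptor's indexing turntable on to the pointer

ROBOT

A 6-joint arm with a two-finger parallel gripper is mounted at the origin on the work surface. World frame = base frame: x ahead of the robot, y to its left, z up, the work surface at z = 0. Lengths are in m, angles in rad, forces in N, time in s.
With the tool pointing down it reaches from about 0.325 to 0.775 m from the base axis. Payload 5.5 kg.
Tool frame: the origin (TCP) lies at the centre of the arm's flange, where the gripper is bolted on; the fingertips stand 182 mm ahead of it and the grasp point (between the pads) lies 163 mm ahead of it; z points along the fingers, y is the line along which they close (so a half turn about z gives the same grasp; the last joint's range is limited). The gripper opens to 88 mm and grips with 3 to 60 N. Pads are 20 mm wide; open, the fingers measure 115 mm over their backs; the gripper's body (75 mm by 178 mm) begins 61 mm behind the grasp point.
Start: joints at [1.188, 0.091, 1.231, -0, 1.82, -0.057], TCP at [0.192, 0.568, 0.405] pointing down, gripper open.
Joint ranges: [-2.87, 2.87], [-0.86, 2.18], [0.17, 2.46], [-1.51, 4.65], [0.06, 2.69], [-2.65, 2.65]. Speed limits (rad/s): [2.57, 2.57, 3.01, 3.14, 3.14, 3.14].

INTERFACE

Orientations are given as a unit quaternion [w, x, y, z].
In Python, from bench import manip, gripper_open, close, eyes, order, finder gives the robot as it stands. Calls block until the motion is done:
- manip.move_to(position, orientation): joint-space move of the TCP to a pose.
- manip.move_l(position, speed=0.15, orientation=None): straight line of the TCP; orientation=None keeps the orientation; speed is the mean speed in m/s.
- manip.movej(angles): joint-space move.
- gripper_open() and close(): open the fingers fully, or close them until they stop; the grip force is fixed at half the most.
- manip.hold(seconds).
- manip.inverse_kinematics(position, orientation): joint angles nearest the present ones, or None.
- manip.state(): the state.
- eyes.get_image(name): name is "side" or "top"; returns a dict with "frame" (420x560x3 uint8, blue, green, red), "depth" (420x560 float32, m along the optical axis (not along the pixel's ray), 0 where there is no reading), "camera_matrix" (3x3 intrinsics, pixels), "k1" (the pictures are not rectified: a ray, as slopes to the right and down, at radius r is drawn at 1 + k1 r^2 times it, then the intrinsics apply), "view" (4x4, takes a point from world to camera coordinates). Camera axes: x right, y up, looking along -z (the intrinsics and any distortion apply to the point x, -y, -z); pixel columns grow to the right and rows downward; lengths in m; the calibration is good to about 2 mm. A picture is of the moment at which its call begins.
A pose or a line that the arm cannot do raises manip.IKError and nothing moves.
- order.job_done(): hands the job in; it is judged then, once.
Trained networks look in a picture, given as the dict that the camera call returned (one of the last four; its "shot" number tells which), for a name from the list of things; names that differ only in an ending like _2 or _b are one class to them, and where a whole thing is asked for, a point or a joint stands for the part that bears it (a point fixed in the world has none). Each returns a list of dicts, best first, with "conf" (0 to 1); they miss things now and then, are a little off and sometimes report something else, mostly with a low value. They report only what shows in the picture. A call takes as long as a camera call.
- finder.regions_of(target, picture): "mask" (420x560 bool, what is visible of it) and "bbox" ([left, top, right, bottom] in pixels, round what is visible of it).
The state is a dict: "time": time; "joint_pos": joint angles; "dq": joint speeds; "joint_torque": joint torques, N m; "ee_pos": TCP position; "ee_rot": TCP orientation; "ft_force": force on the tool from outside, world axes, zero at the start; "moment": the same for the moment, N m; "finger_gap": finger opening in m; "finger_force": force on a finger pad.
Only numpy, scipy, OpenCV 4.12 (cv2) and the standard library are available. Lean on these libraries where they do the work, as an engineer would, in place of code of your own. Each camera call takes 0.05 s, during which the arm holds its last target. There are 200 camera calls.

TASK

The plaster figure on the indexing turntable has to be turned to its next working angle. Wind the turntable's lying handwheel anticlockwise (seen from above) (closed fingertips can push a spoke round), as many turns as it takes until the platter's arrow line stands at the tip of the steel pointer, and stop there without winding clearly past it. Do not force the wheel, leave the figure standing untouched on the platter, do not disturb the glue bottle, the glass jar and the roll of tape, and finish with the hand clear of everything.

Things in the scene. Friction and masses are not known exactly. Their poses are not given: they have to be found in the camera images.
- bed: The turntable's fixed grey cast bed, 150 x 440 mm, 28 mm thick, bolted to the table. Origin on the table directly below the handwheel's axis; its +y axis runs along the bed from the handwheel to the platter, whose axis is 260 mm away. A round shaft housing lies along the bed between the two, its top 42 mm above the table.
- wheel_axis (a point): Fixed point on the handwheel's vertical axis, 86 mm above the table, level with the rim's top. The dark steel wheel lies flat: rim 180 mm outside and 156 mm inside diameter, 70 to 86 mm above the table; hub 48 mm in diameter, 67 to 89 mm above the table. Below it all is open down to 42 mm above the table, but for a column 42 mm in diameter on the axis.
- spokes (a point): Fixed point on the wheel's axis, 79 mm above the table, at the spokes' mid height. Three straight spokes, 120 degrees apart, 14 mm wide, 12 mm thick, leave three windows from 24 to 78 mm from the axis for closed fingertips to reach through and push a spoke sideways. The wheel's angle is not reported and varies: find a gap by looking or touch; a fingertip may land on a spoke.
- worm_drive (a point): Fixed point on the wheel's axis, on the bed's top. The wheel swings freely through slack of 0 to 1 rad, then drives the worm: 36 wheel turns to one platter turn, both anticlockwise, taking about 0.2 N m (4 N at 50 mm from the axis). The worm holds the platter where it is left; pushing the platter itself does nothing. Turning back first crosses 1 rad of slack.
- platter (a joint): Turn of the platter since the start, rad, anticlockwise from above positive; 0 at every start. The platter is an aluminium disc, 240 mm in diameter, 16 mm thick, top 70 mm above the table, with black division lines at its edge every 15 degrees (longer ones every 30).
- platter_axis (a point): Fixed point on the platter's vertical axis, at the height of its top face, 70 mm above the table.
- arrow (a point): Outer end of the platter's one long arrow-headed black line (all other lines are short and plain), on the platter's top, 118 mm from its axis; the point's x axis points radially outward. It starts about one 30 degree division (24 to 36 degrees) clockwise of the pointer.
- pointer: Steel index pointer, a fixed arm ending in an upright 22 mm wide block beside the platter's rim, with a 4 mm wide black tongue on top, 76 mm above the table. Origin on the table on the platter's axis; its x axis points from there out through the tongue, whose tip is 123 mm out. The arrow is set when it lies along this x axis. It stands at a different angle at each start.
- figure: White plaster torso on a round wooden foot, 154 mm tall, foot 92 mm in diameter, about 0.6 kg, standing loose near the middle of the platter. Origin at the centre of its underside; it rides round with the platter.
- glue: White bottle, 60 mm in diameter, 150 mm tall, standing loose on the table. Origin at the centre of its underside. Bystander.
- jar: Clear glass beaker, 84 mm in diameter, 100 mm tall, standing loose on the table. Origin at the centre of its underside. Bystander.
- tape: Roll of brown tape lying flat, 110 mm in diameter, 45 mm high. Origin at the centre of its underside. Bystander.

How it is judged:
By the outcome, as a careful person would: the job done as asked, in the order asked, and still so for the second after the job is handed in, with the robot touching nothing.
It also fails if it takes over 69 s, if anything falls off the work surface, if the arm or the gripper's body presses on something with over 40 N, if the wrist force passes 120 N, or if a joint passes its speed limit or range.

## Working session

There is one attempt and no reset: what is moved stays moved. The work goes in short steps, each a Python script; the robot and the scene stay as the last script left them, time stands still between calls to the robot, and variables do not carry over. Pictures are saved under pics/ and viewed, at most 10 in all, crops included, and the job is handed in when it is done.

```bash
ls; mkdir -p pics; python3 - <<'E'
from bench import manip, eyes
import cv2,pickle
P={}
for n in("side","top"):
    p=eyes.get_image(n); P[n]=p; cv2.imwrite(f"pics/{n}0.png",p["frame"]); print(n,p["camera_matrix"],p["k1"],p["view"])
pickle.dump(P,open("p0.pkl","wb")); print(manip.state())
E
```

```text
bench.py
pics
side [[393.77918144   0.         278.66375586]
 [  0.         393.77918144 209.66630871]
 [  0.           0.           1.        ]] -0.10935414573187333 [[ 0.960465   -0.27709668  0.026915   -0.47775243]
 [ 0.11359412  0.47832029  0.87080771 -0.13080092]
 [-0.25417192 -0.83332294  0.49088645 -1.0310078 ]
 [ 0.          0.          0.          1.        ]]
top [[439.4755662    0.         278.60603423]
 [  0.         439.4755662  210.73885553]
 [  0.           0.           1.        ]] 0.0377809373076162 [[-2.31419947e-03 -9.99976488e-01  6.45512730e-03 -2.90230446e-02]
 [ 9.81438775e-01 -1.03335059e-03  1.91772949e-01 -5.08728942e-01]
 [-1.91761769e-01  6.77911308e-03  9.81418090e-01 -1.20856762e+00]
 [ 0.00000000e+00  0.00000000e+00  0.00000000e+00  1.00000000e+00]]
{'time': 0.1, 'joint_pos': array([ 1.18829081e+00,  9.17804139e-02,  1.23173849e+00,  1.51601886e-05,
        1.81982848e+00, -5.67025622e-02]), 'dq': array([ 0.00010902, -0.00239416, -0.00152788,  0.0001169 , -0.00041606,
       -0.00038256]), 'joint_torque': array([ 2.39413523e-03, -4.47857308e+01, -4.07568276e+01,  6.99915178e-02,
        2.84238771e-02, -1.00355637e-04]), 'ee_pos': array([0.19206105, 0.56848208, 0.40363681]), 'ee_rot': array([-1.98299800e-04,  1.62180049e-01,  9.86760793e-01, -8.54695045e-04]), 'ft_force': array([-0.26115529,  0.37211092, -0.07430508]), 'moment': array([ 0.03867261,  0.07016321, -0.01056689]), 'finger_force': 0.0, 'finger_gap': 0.08796623268853788}
```

View pics/side0.png

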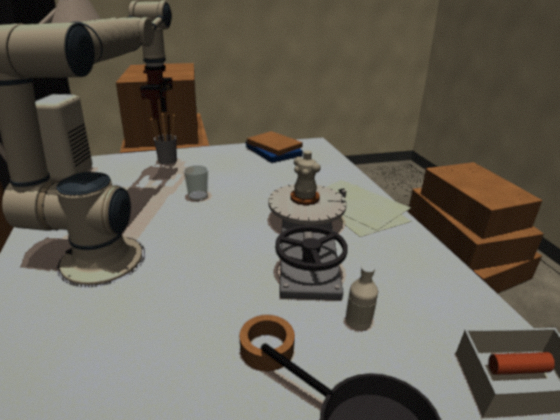

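View pics/top0.png

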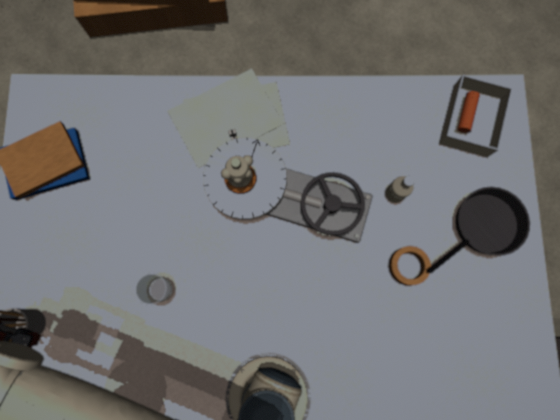

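```bash
cat > h.py <<'E'
import numpy as np, cv2
def proj(p,X):
    X=np.asarray(X,float).reshape(-1,3); V=np.array(p["view"]); c=X@V[:3,:3].T+V[:3,3]
    s=np.c_[c[:,0]/-c[:,2],-c[:,1]/-c[:,2]]; s=s*(1+p["k1"]*(s**2).sum(1,keepdims=True))
    K=np.array(p["camera_matrix"]); return s@K[:2,:2].T+K[:2,2]
def slopes(p,uv):
    K=np.array(p["camera_matrix"]); d=(np.asarray(uv,float).reshape(-1,2)-K[:2,2])/[K[0,0],K[1,1]]; s=d.copy()
    for _ in range(10): s=d/(1+p["k1"]*(s**2).sum(1,keepdims=True))
    return s
def ray(p,uv):
    V=np.array(p["view"]); s=slopes(p,uv); d=np.c_[s[:,0],-s[:,1],-np.ones(len(s))]
    return -V[:3,:3].T@V[:3,3], d@V[:3,:3]
def onz(p,uv,z):
    o,d=ray(p,uv); return o+d*((z-o[2])/d[:,2])[:,None]
def bydepth(p,uv):
    o,d=ray(p,uv); uv=np.asarray(uv).reshape(-1,2).astype(int); return o+d*p["depth"][uv[:,1],uv[:,0]][:,None]
def ortho(p,z,c,half,res):
    # rows: +x up, cols: +y left (seen from above)
    n=int(2*half/res); a=half-(np.arange(n)+.5)*res
    X,Y=np.meshgrid(c[0]+a,c[1]+a,indexing="ij")
    m=proj(p,np.c_[X.ravel(),Y.ravel(),np.full(X.size,z)]).astype(np.float32).reshape(n,n,2)
    return cv2.remap(p["frame"],m[...,0],m[...,1],cv2.INTER_CUBIC)
E
python3 - <<'E'
import pickle; from h import *
P=pickle.load(open("p0.pkl","rb")); t=P["top"]; s=P["side"]
print(t["depth"][200,300],np.linalg.inv(t["view"])[:3,3])
for n,uv,z in(("wheel",(333,203),.089),("platter",(245,178),.07),("arrow",(257,140),.07),("pointer",(233,133),.076),("glue",(402,188),.1),("jar",(160,290),.1),("tape",(411,266),.045)):
    print(n,onz(t,uv,z),bydepth(t,uv))
w=onz(t,(333,203),.089)[0][:2]; pl=onz(t,(245,178),.07)[0][:2]
a=ortho(t,.086,w,.12,.0006); b=ortho(t,.07,pl,.15,.00075)
cv2.imwrite("pics/o1.png",np.hstack([a,b]))
a=ortho(s,.086,w,.12,.0006); b=ortho(s,.07,pl,.15,.00075)
cv2.imwrite("pics/o2.png",np.hstack([a,b])); print(w,pl)
E
```

```text
1.2806804 [ 0.26746208 -0.02135504  1.28385792]
wheel [[ 0.5226939  -0.18090458  0.089     ]] [[ 0.52326793 -0.18126342  0.0863127 ]]
platter [[0.5999196  0.06592768 0.07      ]] [[0.58194174 0.06120781 0.13564017]]
arrow [[0.71384275 0.03246928 0.07      ]] [[0.71308358 0.03237774 0.07206444]]
pointer [[0.73283115 0.10175396 0.076     ]] [[0.73456629 0.10221298 0.07149647]]
glue [[ 0.56258394 -0.37142017  0.1       ]] [[ 0.55810257 -0.3661045   0.11797666]]
jar [[0.28616205 0.28370505 0.1       ]] [[0.28762609 0.30758848 0.00731467]]
tape [[ 0.35159448 -0.39998604  0.045     ]] [[ 0.35473432 -0.41411666 -0.00123453]]
[ 0.5226939  -0.18090458] [0.5999196  0.06592768]
```

View pics/o1.png

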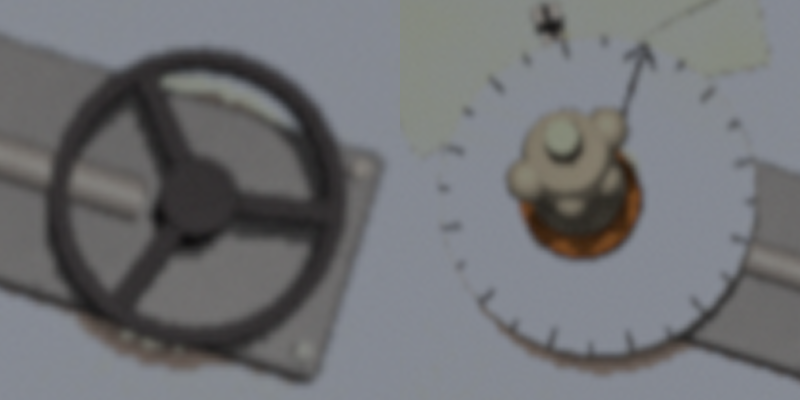

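View pics/o2.png

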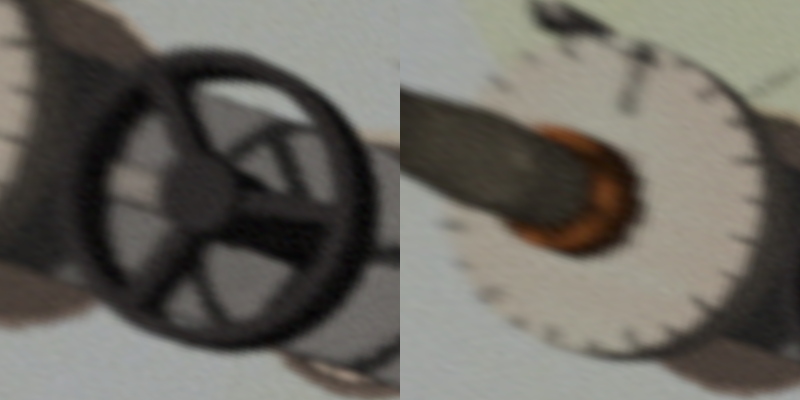

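```bash
cat >> h.py <<'E'
W=np.array([.5227,-.1791]); R=.051; ZT=.24
a_=np.deg2rad(36.); Q=[0,np.cos(a_),np.sin(a_),0]
def pos(deg,z=ZT,r=R):
    t=np.deg2rad(deg); return [W[0]+r*np.cos(t),W[1]+r*np.sin(t),z]
def wind(manip,a,b,step=20,speed=.08,lim=15):
    """finger from angle a to b (deg) round the wheel; returns angle reached and forces"""
    L=[]
    for d in np.linspace(a,b,max(1,int(np.ceil((b-a)/step)))+1)[1:]:
        manip.move_l(pos(d),speed=speed); f=manip.state()["ft_force"]; t=np.deg2rad(d)
        ft=f@[-np.sin(t),np.cos(t),0]; L.append(round(float(ft),1))
        if np.linalg.norm(f)>lim: print("FORCE",d,f); break
    return d,L
E
python3 - <<'E'
from bench import manip,eyes,close; from h import *; import pickle
print([manip.inverse_kinematics(pos(d),Q) is not None for d in range(0,360,45)])
close()
s=manip.state(); p=s["ee_pos"].copy(); p[2]=.53
manip.move_l(p,speed=.25)
manip.move_to(pos(-35,.5),Q)
manip.move_l(pos(-35,.3),speed=.2)
s=manip.state(); print(s["time"],s["ee_pos"],s["ft_force"],s["joint_pos"])
manip.move_l(pos(-35,.26),speed=.08); manip.move_l(pos(-35),speed=.06)
s=manip.state(); print(s["time"],s["ee_pos"],s["ft_force"],s["finger_gap"])
t=eyes.get_image("top"); pickle.dump(t,open("p1.pkl","wb"))
a=ortho(t,.086,W,.12,.0006); b=ortho(t,.073,[.705,.067],.08,.0004); cv2.imwrite("pics/o3.png",np.hstack([a,b]))
E
```

```text
[True, True, True, True, True, True, True, True]
6.2667 [ 0.56477583 -0.20838929  0.30183694] [ 0.39010624 -0.73573478  0.84727838] [-4.09995525e-01  9.89120417e-02  1.40401050e+00  2.43450761e-05
  1.63596172e+00 -9.59466327e-02]
7.4 [ 0.56435238 -0.20827563  0.23939359] [ 0.18577258 -1.76831813  0.2528733 ] 0.0005612255915255929
```

View pics/o3.png

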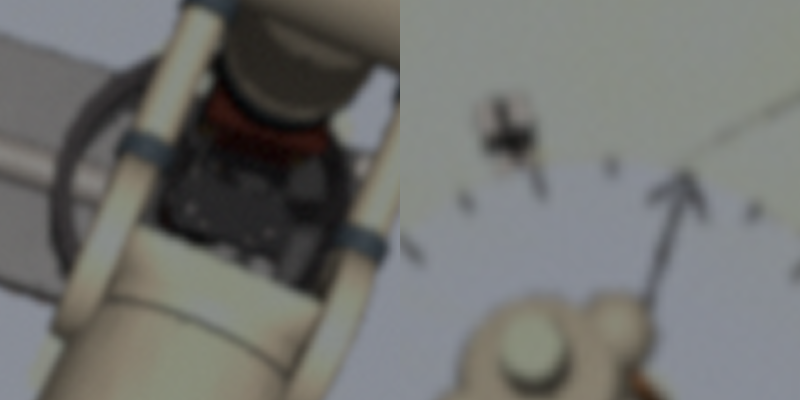

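```bash
cat >> h.py <<'E'
C=np.array([.602,.0678])
def polar(p,z=.07,a0=-30,a1=30,r0=.07,r1=.16,n=600,m=360):
    # rows radius (outer at top), cols angle: a1 left -> a0 right
    A=np.deg2rad(np.linspace(a1,a0,n)); r=np.linspace(r1,r0,m); RR,AA=np.meshgrid(r,A,indexing="ij")
    X=np.c_[(C[0]+RR*np.cos(AA)).ravel(),(C[1]+RR*np.sin(AA)).ravel(),np.full(RR.size,z)]
    q=proj(p,X).astype(np.float32).reshape(m,n,2); return cv2.remap(p["frame"],q[...,0],q[...,1],cv2.INTER_CUBIC)
def shaft(p,a0=-30,a1=30):
    """profile of mean darkness over the long line's own radii (inside the short ticks), deg"""
    g=polar(p,a0=a0,a1=a1,r0=.080,r1=.098,n=int((a1-a0)*10)+1,m=40).mean(2).mean(0)
    ang=np.linspace(a1,a0,len(g)); d=np.clip(cv2.GaussianBlur(g[None],(1,81),0)[0]*0+np.median(g)-g,0,None)
    i=d.argmax(); s=slice(max(0,i-20),i+21); w=np.clip(d[s]-.3*d[i],0,None); return (w*ang[s]).sum()/w.sum(), d[i]
E
python3 - <<'E'
from bench import manip,eyes; from h import *; import pickle
print(shaft(pickle.load(open("p0.pkl","rb"))["top"]),shaft(eyes.get_image("top")))
d,L=wind(manip,-35,360); print(d,L)
t=eyes.get_image("top"); print(shaft(t),manip.state()["time"])
d,L=wind(manip,d,720); print(d,L)
t=eyes.get_image("top"); print(shaft(t),manip.state()["time"]); pickle.dump((d,t),open("p2.pkl","wb"))
cv2.imwrite("pics/o4.png",polar(t))
E
```

```text
(np.float64(-17.4032942832513), np.float64(45.47500000000002)) (np.float64(-17.403158850837656), np.float64(46.49999999999996))
360.0 [-0.2, -0.6, 0.1, -0.1, 0.0, -0.2, -0.4, 0.5, 0.1, -0.6, 0.4, 0.1, -0.3, -0.3, 0.8, 0.3, -1.0, -0.3, -0.0, 0.0]
(np.float64(-7.898876769552102), np.float64(42.91666666666674)) 14.8833
720.0 [-0.4, -0.6, 0.4, -0.3, 0.4, 0.1, -0.3, -0.1, 0.0, -1.2, -0.9, 0.2, 0.3, -0.8, 0.3, 0.1, 0.1, -0.4]
(np.float64(2.0955955222370846), np.float64(57.64166666666658)) 21.6833
```

View pics/o4.png

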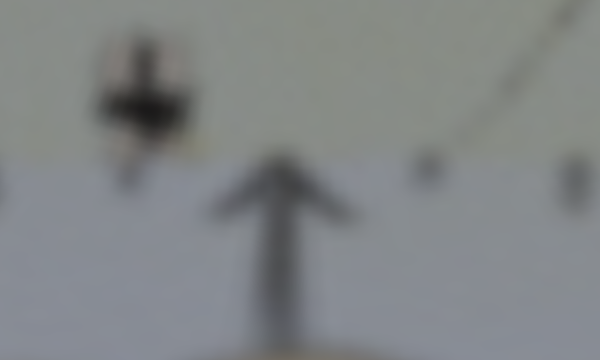

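```bash
python3 - <<'E'
from bench import manip,eyes; from h import *; import pickle
d,L=wind(manip,720,1155); print(d,L)
t=eyes.get_image("top"); s=eyes.get_image("side"); print(shaft(t),manip.state()["time"]); pickle.dump((d,t,s),open("p3.pkl","wb"))
cv2.imwrite("pics/o5.png",np.hstack([polar(t,.07,0,30,n=400,m=400),polar(t,.076,0,30,n=400,m=400)]))
E
```

```text
1155.0 [0.4, -1.5, 0.3, -0.2, 0.6, -0.6, -0.5, -0.4, -0.2, -1.3, 1.0, -0.0, 0.0, -0.5, -0.1, -0.6, 0.4, 0.2, -0.1, 0.7, 0.4, 0.5]
(np.float64(13.769665174130198), np.float64(47.35000000000004)) 29.85
```

View pics/o5.png

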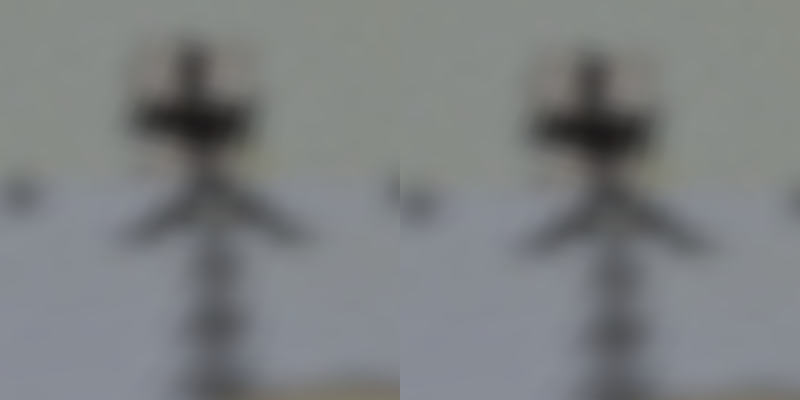

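```bash
cat > fit.py <<'E'
import pickle,h; from h import *
from scipy.optimize import least_squares
from scipy.ndimage import gaussian_filter1d as gf, maximum_filter1d as mf
def ticks(p):
    n=3601; g=polar(p,a0=-180,a1=180,r0=.1095,r1=.1155,n=n,m=16).mean(2).mean(0); ang=np.linspace(180,-180,n)
    d=gf(gf(g,40,mode="wrap")-g,4,mode="wrap"); pk=np.where((d==mf(d,61,mode="wrap"))&(d>4))[0]
    return np.array([(lambda s,w:(w*ang[s]).sum()/w.sum())(np.arange(i-15,i+16)%n,np.clip(d[np.arange(i-15,i+16)%n],0,None)) for i in pk if 20<i<n-20])
P=pickle.load(open("p0.pkl","rb"))["top"]
for nm,p in(("p0",P),("p3",pickle.load(open("p3.pkl","rb"))[1])):
    h.C=np.array([.602,.0678])
    for it in range(3):
        a=ticks(p); r=np.deg2rad(a); ph=np.angle(np.exp(1j*24*r).mean())/24
        f=lambda v:(lambda e:(e-np.round(e/15)*15))(a-v[0]-np.rad2deg((-np.sin(r)*v[1]+np.cos(r)*v[2])/.1125))
        s=least_squares(f,[np.rad2deg(ph),0,0],loss="soft_l1",f_scale=.3); h.C=h.C+s.x[1:]
    print(nm,len(a),s.x[0]%15,h.C,np.abs(f(s.x)).round(1),shaft(p))
    for z,r0,r1 in((.07,.085,.09),(.07,.09,.095),(.076,.126,.131),(.076,.13,.135),(.076,.135,.14),(.076,.14,.145),(.076,.145,.15)):
        g=polar(p,z,0 if nm=="p3" or r0>.1 else -25,25 if nm=="p3" or r0>.1 else -5,r0=r0,r1=r1,n=401,m=12).mean(2).mean(0)
        an=np.linspace(25,0,401) if nm=="p3" or r0>.1 else np.linspace(-5,-25,401); w=np.clip(np.median(g)-g,0,None); i=w.argmax(); w=np.clip(w-.5*w[i],0,None); w[np.abs(np.arange(401)-i)>50]=0
        print(z,r0,((w*an).sum()/w.sum()).round(2),w.max().round(0))
E
python3 fit.py
```

```text
p0 24 12.415676998148301 [0.60359838 0.06758013] [0.1 0.  0.  0.2 0.4 0.  0.2 0.1 0.1 0.1 0.3 0.1 0.  1.4 0.  0.1 0.1 0.1
 0.1 0.2 0.  0.3 0.1 0.1] (np.float64(-17.588478145280156), np.float64(45.46666666666667))
0.07 0.085 -17.55 24.0
0.07 0.09 -17.55 21.0
0.076 0.126 15.53 50.0
0.076 0.13 15.93 42.0
0.076 0.135 15.89 32.0
0.076 0.14 15.83 27.0
0.076 0.145 15.91 11.0
p3 23 14.15345691762455 [0.60361873 0.06786478] [0.  0.1 0.  0.1 0.1 0.1 0.1 0.1 0.1 0.3 1.4 0.1 0.2 0.2 0.  0.  0.  0.2
 0.1 0.1 0.  0.3 0.1] (np.float64(13.974043249222238), np.float64(47.64166666666675))
0.07 0.085 13.93 26.0
0.07 0.09 13.95 21.0
0.076 0.126 15.35 51.0
0.076 0.13 15.79 43.0
0.076 0.135 15.78 33.0
0.076 0.14 15.71 28.0
0.076 0.145 15.85 10.0
```

```bash
python3 - <<'E'
from bench import manip,eyes; from h import *; import pickle
d,L=wind(manip,1155,1212,step=15,speed=.05); print(d,L)
t=eyes.get_image("top"); s=eyes.get_image("side"); print(manip.state()["time"]); pickle.dump((d,t,s),open("p3.pkl","wb"))
cv2.imwrite("pics/o6.png",np.hstack([polar(t,.073,0,30,n=400,m=400),polar(s,.073,0,30,n=400,m=400)]))
E
python3 fit.py | tail -9
```

```text
1212.0 [-0.7, -0.9, -0.2, 0.6]
31.55
p3 23 0.5908683010549415 [0.60369677 0.06753992] [0.  0.1 0.3 0.2 0.  0.1 0.1 0.  0.1 0.  0.8 0.2 0.2 0.1 0.1 0.1 0.  0.2
 0.  0.2 0.  0.  0. ] (np.float64(15.629066655766039), np.float64(42.675000000000026))
0.07 0.085 15.69 22.0
0.07 0.09 15.63 20.0
0.076 0.126 15.59 50.0
0.076 0.13 15.97 42.0
0.076 0.135 15.92 32.0
0.076 0.14 15.84 28.0
0.076 0.145 15.95 10.0
```

View pics/o6.png

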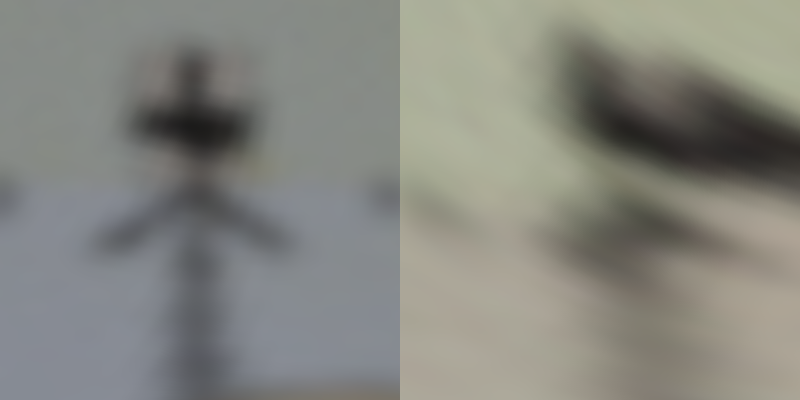

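```bash
python3 - <<'E'
from bench import manip,eyes; from h import *; import pickle
d,L=wind(manip,1212,1219,step=15,speed=.03); print(d,L)
manip.move_l(pos(d-25),speed=.05); manip.move_l(pos(d-25,.30),speed=.08); manip.move_l(pos(d-25,.50),speed=.2); manip.hold(.5)
t=eyes.get_image("top"); s=eyes.get_image("side"); st=manip.state(); print(st["time"],st["ft_force"]); pickle.dump((d,t,s),open("p3.pkl","wb"))
cv2.imwrite("pics/o7.png",s["frame"])
E
python3 fit.py | tail -9
```

```text
1219.0 [-1.1]
35.15 [0.87258682 0.19002944 0.28648048]
p3 23 0.7034576653173741 [0.60378534 0.06761217] [0.  0.2 0.3 0.2 0.  0.1 0.  0.  0.1 0.4 1.4 0.1 0.  0.  0.  0.  0.  0.
 0.  0.  0.  0.  0.1] (np.float64(15.74046703177394), np.float64(43.64166666666664))
0.07 0.085 15.77 21.0
0.07 0.09 15.85 20.0
0.076 0.126 15.5 51.0
0.076 0.13 15.98 43.0
0.076 0.135 15.9 34.0
0.076 0.14 15.82 28.0
0.076 0.145 15.9 10.0
```

View pics/o7.png

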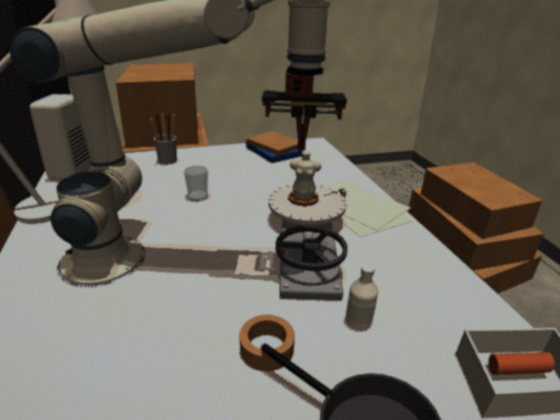

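The side view shows the hand well above the wheel. The figure is upright at about (305,180), and the glue, jar and tape are where they started. The arrow is within about 0.2° of the pointer.

```bash
python3 -c "
from bench import order; print(order.job_done())"
```

```text
the job is handed in; nothing more can be done
None
```

I wound the handwheel anticlockwise until the platter's arrow stood at the pointer, about 0.2° short by the camera measurement. The figure is standing, the glue, jar and tape look unmoved, the hand is clear, and I handed the job in at about 35 s.

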